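Square the tool rest into the bench rail

ROBOT

A 7-joint arm with a two-finger parallel gripper is mounted at the origin on the work surface. World frame = base frame: x ahead of the robot, y to its left, z up, the work surface at z = 0. Lengths are in m, angles in rad, forces in N, time in s.
With the tool pointing down it reaches from about 0.425 to 0.825 m from the base axis. Payload 3.6 kg.
Tool frame: the origin (TCP) lies where the fingers leave the gripper's body, on its centre line; the fingertips stand 73 mm ahead of it and the grasp point (between the pads) lies 54 mm ahead of it; z points along the fingers, y is the line along which they close (so a half turn about z gives the same grasp; the last joint's range is limited). The gripper opens to 85 mm and grips with 20 to 120 N. Pads are 22 mm wide; open, the fingers measure 114 mm over their backs; the gripper's body (76 mm by 85 mm) begins 54 mm behind the grasp point. The pads swing forward as they close: fully open they stand 13 mm farther back than shut.
Start: joints at [1.2, 0.615, -0.013, 1.423, 0.008, 1.103, -0.04], TCP at [0.22, -0.612, 0.304] pointing down, gripper open.
Joint ranges: [-3.12, 3.12], [-0.3, 2.06], [-1.34, 1.32], [0.26, 2.42], [-1.36, 4.5], [0.01, 1.98], [-2.84, 2.84]. Speed limits (rad/s): [2.79, 2.79, 3.14, 3.14, 3.14, 3.14, 3.14].

INTERFACE

Orientations are given as a unit quaternion [x, y, z, w].
In Python, from station import arm, snapshot, camera_info, ticket gives the robot as it stands. Calls block until the motion is done:
- arm.movep(position, orientation): joint-space move of the TCP to a pose.
- arm.line_to(position, velocity=0.15, ori=None): straight line of the TCP; ori=None keeps the orientation; velocity is the mean speed in m/s.
- arm.move_j(angles): joint-space move.
- arm.move_gripper(opening, effort=None): opening from 0.0 (shut) to 1.0 (fully open); effort is the grip in N (None keeps the last); returns when the fingers have stopped.
- arm.pause(seconds).
- arm.ik(position, orientation): joint angles nearest the present ones, or None.
- snapshot(name): name is "scene" or "top" or "wrist"; returns the picture (480x640x3 uint8, blue, green, red); there is no depth.
- camera_info(name): a dict with "fx", "fy", "cx", "cy" (pixels), "R" (3x3) and "t" (3): a world point X has camera coordinates R X + t; the wrist camera has in their place "T_tool_cam" (4x4, takes a point from camera to tool coordinates, whose origin is the TCP and whose axes are the flange's). Camera axes: x right, y down, z forward; pixel columns grow to the right and rows downward; lengths in m; the calibration is good to about 2 mm. A picture is of the moment at which its call begins: read the wrist's pose just before it. camera_info takes no time and is no camera call.
A pose or a line that the arm cannot do raises arm.MotionError and nothing moves.
- ticket.finish_job(): hands the job in; it is judged then, once.
Readings, each from a call of its own:
- arm.read_time(): time.
- arm.read_joint_positions(): joint angles.
- arm.read_dq(): joint speeds.
- arm.read_effort(): joint torques, N m.
- arm.read_tool_pos(): TCP position.
- arm.read_eef_rot(): TCP orientation.
- arm.read_ft_force(): force on the tool from outside, world axes, zero at the start.
- arm.read_wrist_torque(): the same for the moment, N m.
- arm.read_opening(): opening from 0.0 (shut) to 1.0 (fully open).
- arm.read_finger_force(): force on a finger pad.
Only numpy, scipy, OpenCV 4.12 (cv2) and the standard library are available. Lean on these libraries where they do the work, as an engineer would, in place of code of your own. Each camera call takes 0.05 s, during which the arm holds its last target. There are 200 camera calls.

TASK

The long cherrywood tool rest has come away from the aluminium rail on the grooming bench. Push it back, working at two points along its near side, until its whole long side lies flush on the rail's fence bar, and hold it pressed home there for a moment with about a kilo and a half of push; then slide it along the bar until its end butts against the bumper of the end stop, and leave it there, still flush along its whole length. Push gently, as the rail bends under a shove of more than about two and a half kilos, keep the rest flat on the bench, and leave the box, bowl and comb where they are.

Things in the scene. Friction and masses are not known exactly. Their poses are not given: they have to be found in the camera images.
- rail: Fixed aluminium angle rail, 40 mm high; its y axis runs along it, x away from the robot. The rest lies against a 10 mm thick fence bar on pins in front of it, locked anew each time: the bar's flat front face stands somewhere from x = 0 to x = -14 mm, parallel to y, from y = -257 to +202 mm; the setting is not reported. Rigid: 20 N per mm. Foot to x = +55 mm. Bends above 25 N. Origin at bench level.
- rail_stop (a point): Point at rail x = 0, y = +200 mm, 20 mm up. The end stop is a plate square to the rail at its +y end, out to rail x = -90 mm, carrying a locked bumper block (36 mm high, from rail x = -20 to -80 mm) whose flat face stands somewhere from y = +200 to y = +188 mm; the setting is not reported. Rigid; bends above 25 N.
- rest_center (a point): Centre (15 mm up) of the tool rest, a flat solid cherrywood board with dark cross grooves on top, loose on the tile: 90 mm (its x, towards the rail) by 340 mm (its y) by 30 mm high. Its +x side goes against the fence bar, its +y end against the bumper. 0.5 to 1.0 kg; takes 2 to 10 N to slide. Pushed over 60 mm from the middle of its length, its other end swings back.
- rest_left (a point): Corner of the tool rest at the +x long side and +y end, 15 mm up (45, 170, 0 mm from rest_center in the rest's axes).
- rest_right (a point): Corner of the tool rest at the +x long side and -y end, 15 mm up (45, -170, 0 mm from rest_center in the rest's axes).
- box: Bystander: shut flip-top sky-blue box, 94 x 134 x 59 mm, origin under its centre, to the left of the work.
- bowl: Bystander: empty white enamel bowl, 120 mm wide, 50 mm high, origin under its centre, to the right of the work.
- comb: Bystander: flat wooden comb, 170 mm long (its x), 38 mm wide, 6 mm high, origin under its centre, behind the rail.

How it is judged:
By the outcome, as a careful person would: the job done as asked, in the order asked, and still so for the second after the job is handed in, with the robot touching nothing.
It also fails if it takes over 72 s, if anything falls off the work surface, if the arm or the gripper's body presses on something with over 40 N, if the wrist force passes 120 N, or if a joint passes its speed limit or range.

## Working session

There is one attempt and no reset: what is moved stays moved. The work goes in short steps, each a Python script; the robot and the scene stay as the last script left them, time stands still between calls to the robot, and variables do not carry over. Pictures are saved under pics/ and viewed, at most 10 in all, crops included, and the job is handed in when it is done.

```bash
ls; mkdir -p pics
python3 - <<'E'
from station import arm, snapshot, camera_info
import cv2,numpy as np
a=snapshot("scene");b=snapshot("top")
cv2.imwrite("pics/scene0.png",a);cv2.imwrite("pics/top0.png",b)
np.set_printoptions(precision=4,suppress=True)
for n in("scene","top"):print(n,camera_info(n))
print(camera_info("wrist")); print(arm.read_eef_rot(),arm.read_time(),arm.read_ft_force())
E
```

```text
pics
scene {'fx': 609.4899223379376, 'fy': 609.4899223379376, 'cx': 328.5202477644482, 'cy': 242.86730466505023, 'R': array([[ 0.2417,  0.9703, -0.0078],
       [ 0.5906, -0.1535, -0.7922],
       [-0.7699,  0.1869, -0.6102]]), 't': array([-0.1511, -0.3439,  1.9348])}
top {'fx': 591.3764289660413, 'fy': 591.3764289660413, 'cx': 316.79516057183747, 'cy': 233.76822052146096, 'R': array([[ 0.0076, -0.9999,  0.0066],
       [-0.999 , -0.0079, -0.045 ],
       [ 0.0451, -0.0062, -0.999 ]]), 't': array([-0.0255,  0.6347,  1.5009])}
{'fx': 389.82524483209824, 'fy': 389.82524483209824, 'cx': 321.2159811497749, 'cy': 244.61901949465852, 'T_tool_cam': array([[ 0.    , -0.9451, -0.3269,  0.0857],
       [ 1.    , -0.0003,  0.0009, -0.0001],
       [-0.0009, -0.3269,  0.9451, -0.0692],
       [ 0.    ,  0.    ,  0.    ,  1.    ]])}
[ 0.9852  0.1716 -0.0002 -0.0011] 0.1 [ 0.5482 -0.126   0.2581]
```

View pics/top0.png

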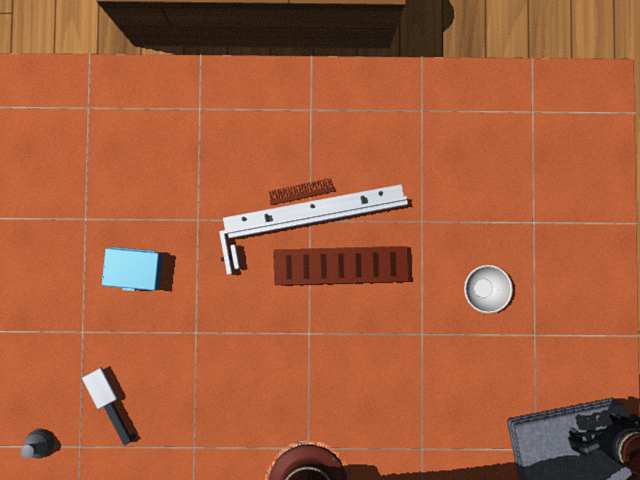

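View pics/scene0.png

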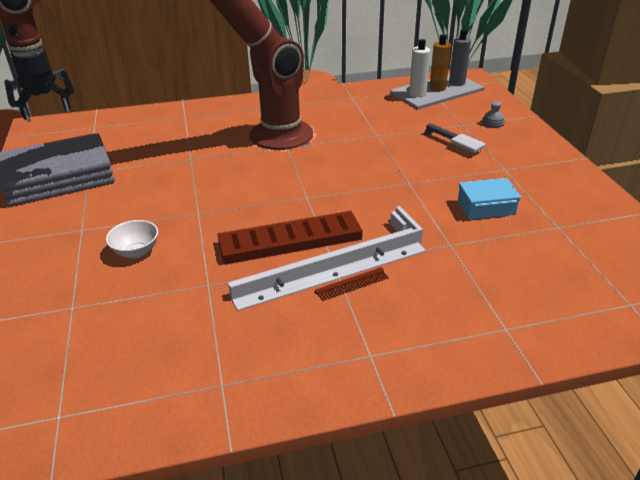

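The top view shows the rail from about (223,217) to (410,205), with its stop at (230,252). The rest is at (273–411, 247–285), turned roughly 9° from the rail. The box is at (131,269), the bowl at (489,289), and the comb behind the rail. The scene view agrees. Next I'll zoom in and measure.

```bash
cat > h.py <<'E'
import cv2,numpy as np
from station import camera_info
def ray(n,uv,z):
    c=camera_info(n);R=np.array(c["R"]);t=np.array(c["t"]);o=-R.T@t
    d=R.T@np.array([(uv[0]-c["cx"])/c["fx"],(uv[1]-c["cy"])/c["fy"],1])
    return o+d*(z-o[2])/d[2]
E
python3 - <<'E'
from h import *
b=cv2.imread("pics/top0.png")
hsv=cv2.cvtColor(b,cv2.COLOR_BGR2HSV)
roi=np.zeros(b.shape[:2],np.uint8);roi[175:300,210:425]=255
w=cv2.inRange(hsv,(0,0,110),(180,70,255))&roi
r=cv2.inRange(hsv,(0,60,15),(14,255,135))&roi
r[:240]=0
for nm,m in(("white",w),("rest",r)):
    m=cv2.morphologyEx(m,cv2.MORPH_CLOSE,np.ones((3,3)) if nm=="white" else np.ones((9,9)))
    for c in cv2.findContours(m,0,1)[0]:
        if cv2.contourArea(c)>60:
            q=cv2.minAreaRect(c);print(nm,cv2.contourArea(c),q,cv2.boxPoints(q).round(1).tolist())
            if nm=="rest":
                for p in cv2.boxPoints(q):print(ray("top",p,.03))
cv2.imwrite("pics/crop1.png",cv2.resize(b[175:300,215:415],None,fx=4,fy=4,interpolation=cv2.INTER_CUBIC))
E
```

```text
white 96.5 ((234.12002563476562, 256.15997314453125), (24.32842254638672, 5.008792877197266), 79.69515228271484) [[229.5, 244.60000610351562], [234.39999389648438, 243.6999969482422], [238.8000030517578, 267.70001220703125], [233.8000030517578, 268.6000061035156]]
white 3833.0 ((311.012939453125, 218.10377502441406), (56.85590362548828, 193.8975372314453), 72.58203125) [[210.0, 220.0], [395.0, 162.0], [412.0, 216.1999969482422], [227.0, 274.20001220703125]]
rest 4857.5 ((342.7838439941406, 265.43475341796875), (36.78498458862305, 137.71522521972656), 88.36341857910156) [[273.3999938964844, 249.0], [411.1000061035156, 245.10000610351562], [412.1000061035156, 281.8999938964844], [274.5, 285.79998779296875]]
[0.59467648 0.08903433 0.03      ]
[ 0.60734828 -0.2598288   0.03      ]
[ 0.51435256 -0.26252771  0.03      ]
[0.50188546 0.08537105 0.03      ]
rest 455.0 ((232.97686767578125, 257.3497009277344), (36.11358642578125, 24.48120880126953), 81.25383758544922) [[218.10000610351562, 241.39999389648438], [242.3000030517578, 237.60000610351562], [247.8000030517578, 273.29998779296875], [223.60000610351562, 277.1000061035156]]
[0.6129627  0.22916296 0.03      ]
[0.62287363 0.1680841  0.03      ]
[0.5327529  0.15302571 0.03      ]
[0.52291782 0.21395113 0.03      ]
```

View pics/crop1.png

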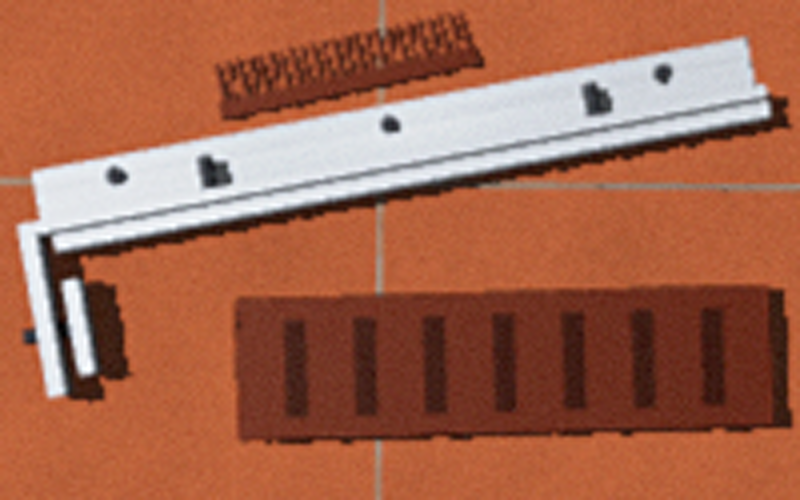

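The crop shows the fence bar's front edge running from about (57,250) to (770,117). The bumper's face goes from (80,278) to (97,373). The rest's top corners are (236,298), (768,287), (770,428) and (239,439). Next I'll fit the bar edge and cast rays.

Run:
```python
from h import *
np.set_printoptions(precision=4,suppress=True)
b=cv2.imread("pics/top0.png");g=b[:,:,0].astype(float)
# bar front edge: lowest subpixel blue crossing per column
P=[]
for u in range(236,404):
    v0=int(175+(250+(u-215-14)*4*(117-250)/713)/4)
    col=g[v0-4:v0+6,u]
    k=[i for i in range(len(col)-1) if col[i]>110>=col[i+1]]
    if k:i=k[-1];P.append(ray("top",(u,v0-4+i+(col[i]-110)/(col[i]-col[i+1])),.038)[:2])
P=np.array(P);L=cv2.fitLine(P.astype(np.float32),cv2.DIST_HUBER,0,.001,.001).ravel()
d=L[:2]*np.sign(L[1]);yaw=np.arctan2(-d[0],d[1]);print(len(P),"bar pt",L[2:],"yaw deg",np.degrees(yaw), "res",np.std((P-L[2:])@[d[1],-d[0]]))
ex=np.array([np.cos(yaw),np.sin(yaw)]);ey=np.array([-np.sin(yaw),np.cos(yaw)])
f=lambda c:(215+(c[0]-1.5)/4,175+(c[1]-1.5)/4)
def rf(c,z):
    p=ray("top",f(c),z)[:2];return p,np.array([(p-L[2:])@ex,(p-L[2:])@ey])
for n,c,z in[("barL",(55,245),.038),("barR",(771,107),.038),("bumpA",(80,278),.036),("bumpB",(97,373),.036),("stopplate",(66,393),.04),
 ("rFL",(236,298),.03),("rFR",(768,287),.03),("rNR",(770,428),.03),("rNL",(239,439),.03)]:
    print(n,*rf(c,z))
```

```text
168 bar pt [ 0.6643 -0.0123] yaw deg 11.208747 res 0.00016050079823979924
barL [0.6268 0.2023] [0.0049 0.2178]
barR [ 0.7177 -0.249 ] [ 0.0064 -0.2426]
bumpA [0.6061 0.1866] [-0.0184  0.2064]
bumpB [0.5464 0.175 ] [-0.0792  0.2067]
stopplate [0.5338 0.1938] [-0.0879  0.2275]
rFL [0.5944 0.0885] [-0.0489  0.1125]
rFR [ 0.604  -0.2485] [-0.105 -0.22 ]
rNR [ 0.5148 -0.2498] [-0.1928 -0.204 ]
rNL [0.5054 0.0857] [-0.1368  0.127 ]
```

```bash
cat >> h.py <<'E'
from station import arm,snapshot,ticket
L0=np.array([.6643,-.0123]);yaw=np.radians(11.21)
ex=np.array([np.cos(yaw),np.sin(yaw)]);ey=np.array([-np.sin(yaw),np.cos(yaw)])
Q=[np.cos(yaw/2),np.sin(yaw/2),0,0]
W=lambda x,y,z:[*(L0+x*ex+y*ey),z]
def loc():
    p=np.array(arm.read_tool_pos());d=p[:2]-L0;return np.array([d@ex,d@ey,p[2]])
def F(f0=np.zeros(3)):
    f=np.array(arm.read_ft_force())-f0;return np.array([f[:2]@ex,f[:2]@ey,f[2]])
E
python3 - <<'E'
from h import *
np.set_printoptions(precision=4,suppress=True)
arm.movep(W(-.215,-.046,.2),Q);print(arm.read_time(),loc())
arm.line_to(W(-.215,-.046,.069),.12)
f0=np.array(arm.read_ft_force());print(arm.read_time(),loc(),f0,arm.read_eef_rot(),arm.read_opening());np.save("f0.npy",f0)
for x in np.arange(-.21,-.18,.005):
    arm.line_to(W(x,-.046,.069),.04);print(x,arm.read_time(),loc(),F(f0),np.array(arm.read_wrist_torque()))
E
```

```text
2.175 [-0.215  -0.0472  0.2001]
3.4167 [-0.2146 -0.0462  0.0695] [ 0.4251 -0.7806 -0.4149] [0.9952 0.0976 0.0006 0.0002] 1.0007970271070867
-0.21 3.6917 [-0.2092 -0.0461  0.0695] [0.4308 1.7504 1.1484] [ 0.0284 -0.0123 -0.0022]
-0.205 3.9667 [-0.2046 -0.046   0.0691] [-0.2616  1.7567 -0.203 ] [ 0.023   0.0291 -0.0188]
-0.19999999999999998 4.2417 [-0.1996 -0.046   0.069 ] [-0.5295  1.4977  0.97  ] [-0.0303  0.004  -0.0134]
-0.19499999999999998 4.5167 [-0.1946 -0.046   0.069 ] [-1.5464  0.4474  0.3555] [-0.0353 -0.0333 -0.0097]
-0.18999999999999997 4.7917 [-0.1896 -0.046   0.069 ] [-0.4962  1.1032  0.0189] [ 0.0017 -0.0056 -0.0036]
-0.18499999999999997 5.0667 [-0.1847 -0.046   0.069 ] [-1.4906  0.3813  0.3695] [ 0.0131 -0.0045 -0.0322]
```

```bash
cat >> h.py <<'E'
def Fa(f0,n=5):
    o=[]
    for _ in range(n):o.append(F(f0));arm.pause(.02)
    return np.mean(o,0)
E
python3 - <<'E'
from h import *
np.set_printoptions(precision=4,suppress=True)
f0=np.load("f0.npy")
for x in np.arange(-.180,-.1095,.0035):
    arm.line_to(W(x,-.046,.069),.03);f=F(f0);print(x.round(4),arm.read_time(),loc(),f,arm.read_wrist_torque()[2].round(3))
    if f[0]<-13:break
cv2.imwrite("pics/top1.png",cv2.resize(snapshot("top")[175:300,215:415],None,fx=4,fy=4))
cv2.imwrite("pics/w1.png",snapshot("wrist"))
E
```

```text
-0.18 5.3833 [-0.1832 -0.0461  0.0688] [-5.159   1.136   4.3135] -0.308
-0.1765 5.65 [-0.1814 -0.0464  0.0687] [-7.8611  0.8569  6.1408] -0.41
-0.173 5.9167 [-0.1764 -0.0467  0.0686] [-5.6172 -0.6309  1.9997] -0.295
-0.1695 6.1833 [-0.1729 -0.0469  0.0686] [-4.3749 -0.0678  2.657 ] -0.279
-0.166 6.45 [-0.1693 -0.0469  0.0686] [-5.5752 -0.6202  2.8555] -0.268
-0.1625 6.7167 [-0.1657 -0.047   0.0686] [-5.785  -0.1092  3.6041] -0.27
-0.159 6.9833 [-0.1623 -0.047   0.0686] [-4.9601 -0.8392  3.3048] -0.289
-0.1555 7.25 [-0.1588 -0.047   0.0686] [-5.3042 -1.2462  2.7983] -0.29
-0.152 7.5167 [-0.1554 -0.0471  0.0686] [-6.3362 -0.5871  2.6934] -0.288
-0.1485 7.7833 [-0.1509 -0.047   0.0686] [-4.2306 -1.1356  0.4503] -0.196
-0.145 8.05 [-0.1452 -0.0462  0.0687] [-2.8636 -0.3445 -0.9918] -0.13
-0.1415 8.3167 [-0.1413 -0.0458  0.0689] [-3.063  -0.2158 -0.8295] -0.148
-0.138 8.5833 [-0.1376 -0.0458  0.0689] [-2.4382  0.8541 -0.4342] -0.134
-0.1345 8.85 [-0.1342 -0.0459  0.069 ] [-3.1847 -0.9536 -0.7867] -0.179
-0.131 9.1167 [-0.131  -0.0457  0.0689] [-4.3391 -0.3152 -0.2013] 0.046
-0.1275 9.3833 [-0.1274 -0.0456  0.0689] [-4.0715  0.3521 -0.1486] 0.033
-0.124 9.65 [-0.1236 -0.0457  0.0689] [-3.9709  1.1466  0.4176] 0.094
-0.1205 9.9167 [-0.12   -0.0458  0.0689] [-4.5256  1.8133 -0.8701] 0.056
-0.117 10.1833 [-0.1165 -0.0459  0.069 ] [-4.3143  0.4211 -0.6499] 0.049
-0.1135 10.45 [-0.1131 -0.046   0.069 ] [-3.8796  0.7843 -1.1513] -0.024
-0.11 10.7167 [-0.1096 -0.046   0.069 ] [-2.6879  0.2086 -0.6491] 0.045
```

View pics/top1.png

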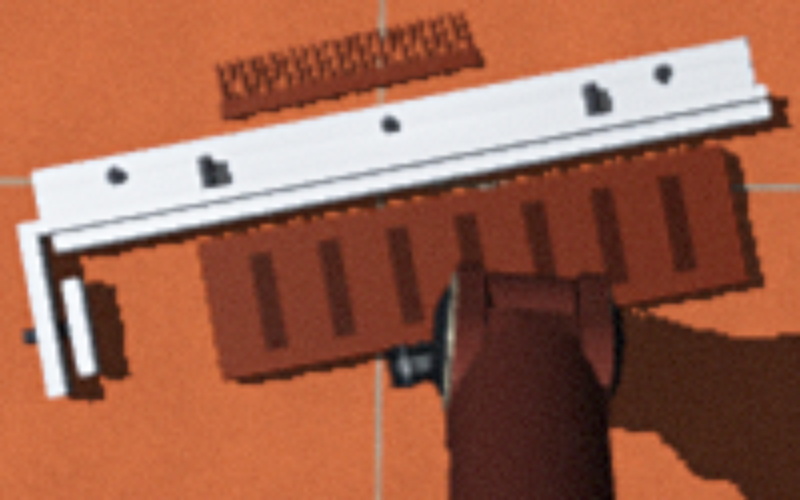

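View pics/w1.png

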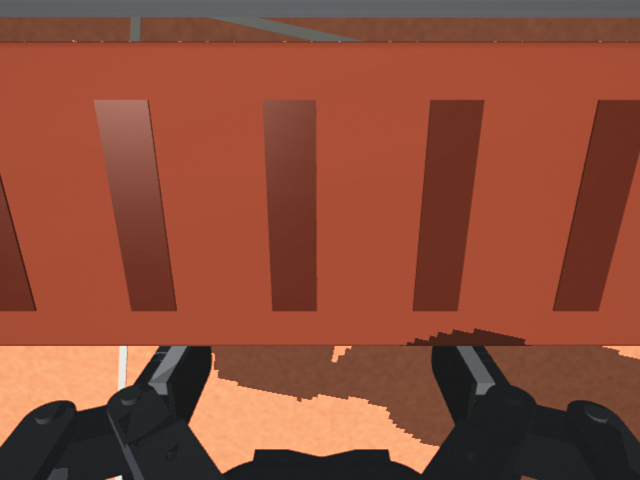

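The crop shows the rest now parallel to the bar, a few mm short of it. The wrist view shows both fingers on its near side (cols ~180 and ~460) and a narrow, even gap to the bar at rows 17–42. Next I'll press home in fine steps.

Run:
```python
from h import *
np.set_printoptions(precision=4,suppress=True)
f0=np.load("f0.npy");x=-.11;s=.0007;n=0
while n<50 and x<-.085:
    n+=1;x+=s;arm.line_to(W(x,-.046,.069),.02);f=Fa(f0,4)
    print(round(x,4),arm.read_time(),loc(),f,arm.read_wrist_torque()[2].round(3))
    if f[0]<-15:break
    if f[0]<-6.5:s=.0003
for i in range(6):
    arm.pause(.25);print(Fa(f0,4))
cv2.imwrite("pics/w2.png",snapshot("wrist"))
```

```text
-0.1093 11.1333 [-0.1095 -0.0461  0.069 ] [-4.1319  0.7196  0.3343] 0.006
-0.1086 11.45 [-0.1088 -0.046   0.069 ] [-4.6883  0.5271  0.6086] -0.003
-0.1079 11.7667 [-0.1087 -0.046   0.069 ] [-6.1331  0.743   2.3558] 0.086
-0.1072 12.0833 [-0.1068 -0.046   0.069 ] [-3.6547  0.648  -0.4403] -0.057
-0.1065 12.4 [-0.1067 -0.046   0.069 ] [-5.1226  0.757   0.7268] -0.032
-0.1058 12.7167 [-0.1055 -0.046   0.069 ] [-3.7702  0.873  -0.692 ] 0.071
-0.1051 13.0333 [-0.1054 -0.046   0.069 ] [-5.5089  0.5124  1.0656] 0.05
-0.1044 13.35 [-0.1038 -0.0459  0.069 ] [-3.6988  0.329  -1.003 ] 0.03
-0.1037 13.6667 [-0.1037 -0.046   0.069 ] [-4.165   0.6447  0.2206] 0.05
-0.103 13.9833 [-0.1036 -0.046   0.069 ] [-5.5318  0.9966  1.1789] 0.02
-0.1023 14.3 [-0.1018 -0.046   0.069 ] [-3.3971  0.7385 -0.9878] -0.036
-0.1016 14.6167 [-0.1017 -0.046   0.069 ] [-4.6354  0.8046 -0.0727] 0.044
-0.1009 14.9333 [-0.1016 -0.046   0.069 ] [-5.689   1.4432  1.2225] 0.053
-0.1002 15.25 [-0.0998 -0.046   0.069 ] [-3.1037  0.9197 -1.0863] 0.0
-0.0995 15.5667 [-0.0997 -0.046   0.069 ] [-5.1091  1.2028  0.5851] 0.035
-0.09
[... 1027 characters left out ...]
.004
-0.0938 20.3167 [-0.0982 -0.046   0.069 ] [-12.4997   1.6479   8.2489] 0.058
-0.0935 20.6333 [-0.0981 -0.046   0.069 ] [-13.1727   1.7684   8.8796] 0.049
-0.0932 20.95 [-0.0981 -0.046   0.069 ] [-13.509    1.8057   9.5868] 0.001
-0.0929 21.2667 [-0.0981 -0.0461  0.069 ] [-13.6742   1.7004   9.8201] 0.09
-0.0926 21.5833 [-0.098 -0.046  0.069] [-14.4358   1.8458  10.2481] 0.038
-0.0923 21.9 [-0.098 -0.046  0.069] [-14.7049   1.7429  10.3418] 0.076
-0.092 22.2167 [-0.098 -0.046  0.069] [-15.6966   2.1015  11.4806] 0.09
[-15.181    1.7845  11.2191]
[-15.3849   1.9182  10.808 ]
[-15.1098   2.1815  11.3771]
[-15.0453   1.9644  11.0416]
[-15.3818   1.8768  11.1341]
[-15.3461   2.4869  11.1847]
```

Run:
```python
from h import *
np.set_printoptions(precision=4,suppress=True)
f0=np.load("f0.npy")
arm.line_to(W(-.0908,-.046,.069),.02);
for _ in range(4):print(Fa(f0,4),arm.read_time());arm.pause(.25)
arm.line_to(W(-.15,-.046,.069),.08);arm.line_to(W(-.15,-.046,.14),.2)
arm.move_gripper(0.)
arm.movep(W(-.14,-.27,.14),Q);print(arm.read_time())
arm.movep(W(-.06,-.265,.14),Q)
cv2.imwrite("pics/top2.png",cv2.resize(snapshot("top")[175:300,215:415],None,fx=4,fy=4))
arm.line_to(W(-.06,-.265,.081),.12)
arm.pause(.2);f1=np.mean([arm.read_ft_force() for _ in range(1)],0);np.save("f1.npy",f1)
print(arm.read_time(),loc(),f1,arm.read_opening())
```

```text
[-17.4691   2.1871  12.9201] 24.4833
[-17.3198   1.9301  12.9297] 24.8
[-17.1943   1.9842  13.2986] 25.1167
[-16.908    2.3042  13.1847] 25.4333
28.75
30.0583 [-0.0594 -0.2654  0.0822] [-0.9063  0.8075 -1.0594] -0.0011176135430916037
```

View pics/top2.png

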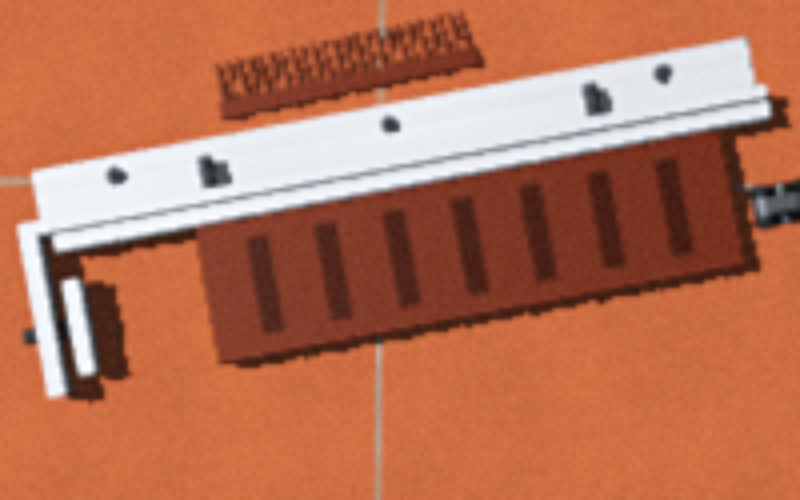

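The rest now lies flush along the bar with no visible gap, its left end at about (200,228) and the bumper face at about (90,325). The finger is at its right end. Next I'll slide it along the bar.

Run:
```python
from h import *
np.set_printoptions(precision=4,suppress=True)
f0=np.load("f1.npy");y=-.265;x=-.0605;hit=False
while y<-.12:
    s=.004 if y<-.157 else .001
    y+=s;arm.line_to(W(x,y,.081),.04 if s>.002 else .03);f=Fa(f0,3);l=loc()
    print(round(y,4),round(x,4),arm.read_time(),l,f)
    if f[1]<-2:x+=np.clip((f[0]+1.5)*.0005,-.0006,.0006)
    if f[1]<-11.5 or f[0]<-12:break
cv2.imwrite("pics/top3.png",cv2.resize(snapshot("top")[175:300,215:415],None,fx=4,fy=4))
```

```text
-0.261 -0.0605 30.3583 [-0.0603 -0.2607  0.0813] [ 1.0782 -1.0672  0.6575]
-0.257 -0.0605 30.6583 [-0.0604 -0.2567  0.081 ] [ 1.0714 -1.2731  1.2732]
-0.253 -0.0605 30.9583 [-0.0604 -0.2527  0.081 ] [ 0.6184 -0.9707  0.7692]
-0.249 -0.0605 31.2583 [-0.0604 -0.2488  0.081 ] [ 0.5594 -0.9389  0.9209]
-0.245 -0.0605 31.5583 [-0.0604 -0.2448  0.081 ] [ 0.9359 -1.4081  1.6331]
-0.241 -0.0605 31.8583 [-0.0604 -0.2407  0.081 ] [ 1.12   -0.958   0.6443]
-0.237 -0.0605 32.1583 [-0.0604 -0.2367  0.081 ] [ 0.7574 -1.2099  1.3654]
-0.233 -0.0605 32.4583 [-0.0604 -0.2327  0.081 ] [ 0.8361 -1.5947  1.0044]
-0.229 -0.0605 32.7583 [-0.0604 -0.2287  0.081 ] [ 0.7294 -0.5364  0.6005]
-0.225 -0.0605 33.0583 [-0.0604 -0.2247  0.081 ] [ 0.6782 -0.5202  1.558 ]
-0.221 -0.0605 33.3583 [-0.0607 -0.2211  0.081 ] [ 0.3505 -1.6886  1.1753]
-0.217 -0.0605 33.6583 [-0.0607 -0.2177  0.081 ] [ 0.6005 -4.1139  0.4682]
-0.213 -0.0599 33.9583 [-0.0606 -0.214   0.081 ] [-1.2652 -4.9168  0.6734]
-0.209 -0.0598 34.2583 [-0.0605 -0.2098  0.081 ] [-1.3492 -5.3151  1.3544]
-0.205 -0.0597 34.5583 [-0.0605 -0.2058  0.081 ] [
[... 1649 characters left out ...]
-1.4282 -6.0902  1.4513]
-0.146 -0.0602 41.4583 [-0.0606 -0.1469  0.081 ] [-1.1917 -6.9598  0.9284]
-0.145 -0.0601 41.7583 [-0.0606 -0.1461  0.081 ] [-2.0168 -7.0441  0.9844]
-0.144 -0.0603 42.0583 [-0.0606 -0.1447  0.081 ] [-0.9995 -6.2981  1.0986]
-0.143 -0.0601 42.3583 [-0.0606 -0.1441  0.081 ] [-1.7886 -6.1448  1.2458]
-0.142 -0.0602 42.6583 [-0.0606 -0.1437  0.081 ] [-1.005  -7.7235  0.3561]
-0.141 -0.06 42.9583 [-0.0606 -0.1436  0.081 ] [-1.5994 -8.9239  0.5047]
-0.14 -0.06 43.2583 [-0.0606 -0.1435  0.0811] [-1.1899 -9.8158 -0.0677]
-0.139 -0.0599 43.5583 [-0.0606 -0.1434  0.0811] [ -0.8615 -11.0242  -0.6099]
-0.138 -0.0596 43.8583 [-0.0606 -0.1434  0.0811] [ -1.3386 -12.3364  -0.8735]
```

View pics/top3.png

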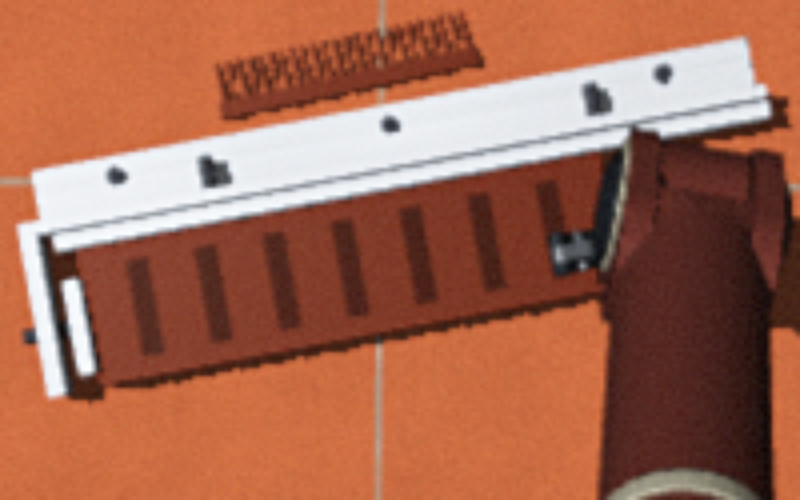

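It's butted: the rest's left end meets the bumper face at about (90,325), and its long side still follows the bar. Next I'll back off and check for gaps with the wrist camera.

Run:
```python
from h import *
arm.line_to(W(-.0606,-.19,.081),.05);arm.line_to(W(-.0606,-.2,.16),.2)
arm.movep(W(-.136,.03,.26),Q);arm.pause(.2);print(arm.read_time(),loc())
im=snapshot("wrist");cv2.imwrite("pics/w4.png",im)
```

```text
46.875 [-0.13579971  0.02849005  0.25921137]
```

View pics/w4.png

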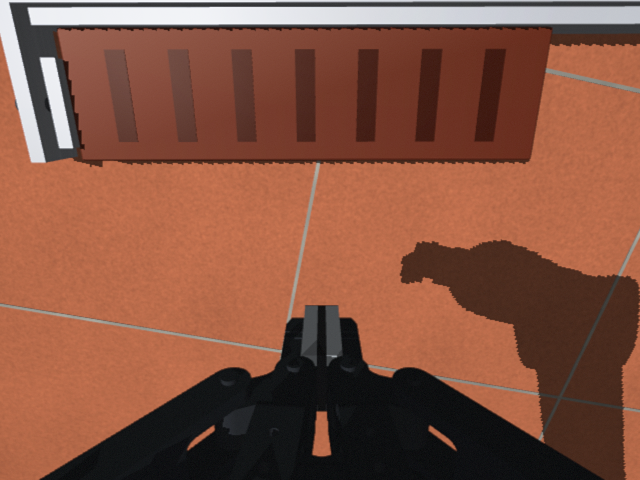

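The wrist view shows the rest's far edge at row ~28 from col 60 to 550, just under the bar's edge at row ~25, and its end against the bumper at col ~75. I'll check numerically that the two edges are parallel.

Run:
```python
import cv2,numpy as np
im=cv2.imread("pics/w4.png").astype(float)
r=im[:,:,2]-im[:,:,0]; g=im[:,:,0]
def cross(col,th,up,a,b):
    for v in range(a,b):
        p,q=col[v],col[v+1]
        if (p<th<=q) if up else (p>th>=q):return v+(p-th)/(p-q)
for lo,hi in((70,200),(200,330),(330,460),(460,545)):
    us=range(lo,hi)
    a=[cross(r[:,u],35,True,20,40) for u in us];b=[cross(g[:,u],130,False,10,35) for u in us]
    a=[x for x in a if x];b=[x for x in b if x]
    print(lo,hi,"rest edge",np.median(a).round(2),"bar edge",np.median(b).round(2))
```

```text
70 200 rest edge 28.08 bar edge 24.63
200 330 rest edge 28.0 bar edge 24.26
330 460 rest edge 27.87 bar edge 23.88
460 545 rest edge 27.78 bar edge 23.61
```

The edges diverge by about 0.7 px, so the -y end may be open by about 0.6 mm. I'll re-seat the rest with a gentle two-finger press at its middle.

Run:
```python
from h import *
np.set_printoptions(precision=4,suppress=True)
arm.move_gripper(1.)
arm.movep(W(-.14,.027,.14),Q);arm.line_to(W(-.13,.027,.069),.12);arm.pause(.15)
f0=np.mean([np.array(arm.read_ft_force()) for _ in range(1)],0)
print(arm.read_time(),loc())
arm.line_to(W(-.103,.027,.069),.04);print(Fa(f0,3))
x=-.103
while x<-.088:
    x+=.001;arm.line_to(W(x,.027,.069),.02);f=Fa(f0,3);print(round(x,4),loc(),f,arm.read_wrist_torque()[2].round(3))
    if f[0]<-12.5:break
arm.pause(.3)
arm.line_to(W(-.13,.027,.069),.06);arm.line_to(W(-.14,.027,.15),.2)
arm.move_gripper(0.);arm.movep(W(-.136,.03,.26),Q);arm.pause(.2);print(arm.read_time())
im=snapshot("wrist");cv2.imwrite("pics/w5.png",im)
r=im[:,:,2].astype(float)-im[:,:,0]; g=im[:,:,0].astype(float)
def cross(col,th,up,a,b):
    for v in range(a,b):
        p,q=col[v],col[v+1]
        if (p<th<=q) if up else (p>th>=q):return v+(p-th)/(p-q)
for lo,hi in((70,200),(200,330),(330,460),(460,545)):
    a=[cross(r[:,u],35,True,20,40) for u in range(lo,hi)];b=[cross(g[:,u],130,False,10,35) for u in range(lo,hi)]
    print(lo,np.median([v for v in a if v]).round(2),np.median([v for v in b if v]).round(2))
```

```text
49.1583 [-0.1295  0.0269  0.07  ]
[-0.1987 -0.4671  0.6093]
-0.102 [-0.102  0.027  0.069] [-0.094   0.1331  0.4325] 0.045
-0.101 [-0.101  0.027  0.069] [-0.2137  0.6843  0.4211] 0.005
-0.1 [-0.1    0.027  0.069] [ 0.1471 -0.4597 -0.046 ] -0.002
-0.099 [-0.099  0.027  0.069] [-0.477   0.3967  0.8331] 0.059
-0.098 [-0.0986  0.027   0.0689] [-1.6544 -0.0565  1.5716] -0.079
-0.097 [-0.0985  0.027   0.0689] [-6.0718  0.069   4.8122] -0.107
-0.096 [-0.0984  0.0269  0.0688] [-7.6152  0.4763  6.083 ] -0.114
-0.095 [-0.0983  0.0269  0.0688] [-8.7169  0.4222  7.5002] -0.083
-0.094 [-0.0982  0.0269  0.0687] [-10.1114   0.0371   8.6155] -0.07
-0.093 [-0.098   0.0269  0.0686] [-11.572    0.9001   9.5766] -0.113
-0.092 [-0.0979  0.0269  0.0685] [-12.9317   0.5139  10.7833] -0.051
56.4583
70 25.0 21.34
200 25.03 21.26
330 25.11 21.37
460 25.17 21.33
```

View pics/w5.png

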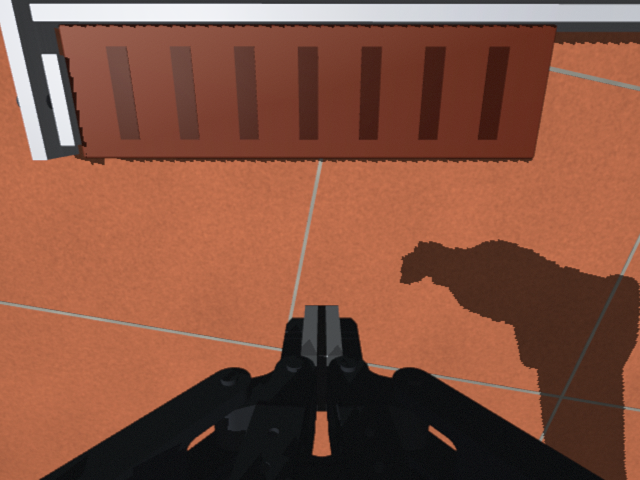

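The rest is flush: the edge spacing is an even 3.7–3.8 px from end to end. Its end is unchanged against the bumper at col ~75, and the arm is clear. I'm handing in.

```bash
python3 -c "
from station import ticket
print(ticket.finish_job())"
```

```text
the job is handed in; nothing more can be done
None
```

The tool rest lies flush along the fence bar with its end against the bumper: I pressed it home at about 15–17 N, slid it to the stop, re-seated it once with a lighter press, and handed the job in at about 56 s.

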